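# Hang and lock the bottle shelf on the slotted upright

## Task

Hang the small white bottle shelf on the slotted upright: put both of its claws into the slots just above the red spring pin, then press it down until it sits fully home on the pin and the orange catch snaps out over the top of its back plate. Let go and leave it locked there, and do not disturb the tube rack, the reagent bottle or the marker.

Things in the scene. Friction and masses are not known exactly. Their poses are not given: they have to be found in the camera images.
- shelf_grip (a point): Loose white bottle shelf (0.35 kg) standing flat on the bench: tray 135 (x) x 110 (y), floor 6, rim 12 mm high; back plate at its +x end; blue rib to hold it by, 12 thick (y), 6 to 66 up, 4 to 124 from the plate's rear face. Point: inside the rib, 80 mm before that rear face, 45 above the underside. z up, +x towards back plate and claws, y across the rib.
- claw_low (a point): Lower of the shelf's two equal dark claws: point on the back plate's rear face, at its middle, under the tongue, 18 mm above the underside (upper claw: 64 mm higher). Claw 6 thick (y): tongue 8 high, and at its end, 7 to 12 mm behind the face, a lip hanging 8 below the tongue (16 high in all). Axes as shelf_grip. Back plate 56 wide, 5 thick, 104 high.
- stand: Fixed upright. Origin on the bench under the middle of its slotted strip's front face; z up, +x into the upright (the way the claws go in), y across. Aluminium strip 60 mm wide, wall 5, free 22 deep behind the face. Base plate 12 high, reaching 50 mm before the face. Dark post behind the strip, 200 mm high.
- strip_top (a point): Nominal middle of the front edge of the strip's flat top cap (23 deep from the face, 60 wide), 213 mm up. The real strip, with slots, catch and pin together, is clamped up to 10 mm higher or lower; this is not in any reading: feel for it (touch the cap gently, or search with the claws) or see it. Axes as the stand.
- slot_low (a point): Nominal lower edge, on the face, of the slot for the lower claw (second of four from the bottom, 107 mm up); the upper claw's is 64 mm higher. Slots 10 wide, 20 high, 32 apart. Claws enter with the shelf level, claw_low 8 to 12 mm above the real edge, by moving along +x until the plate is on the strip; home is then straight down, claw_low on the edge.
- catch (a joint): Orange spring catch, 18 wide, 12 high, sticking 6 mm out of the strip, its underside 87.5 mm above slot_low's edge, 1.5 mm above the back plate's top when home. 0 = fully out; grows (m) as it is pushed into the strip (1 to 3 N). The back plate pushes it in about 6 mm as the claws enter; it snaps out over the plate when the shelf is pressed home, which locks it.
- plunger (a joint): Red spring pin, 14 across, 14 mm before the face, top 12 mm below slot_low's edge. 0 = up; grows (m) as the shelf's underside presses it, 0.006 at home. Pushes up 6 to 8.5 N, more than the shelf weighs: unlocked, it lifts the shelf. Press down 5 to 15 N till the catch snaps: best with shut fingers on the rib's top, 20 to 40 mm from the strip; pressed at shelf_grip the shelf tilts and binds.
- rack_mid (a point): Bystander: steel rack 80 x 150 x 90 mm with lavender-capped tubes; point at its middle, 45 mm up.
- bottle_mid (a point): Bystander: white reagent bottle, 64 mm across, 160 mm high; point at its middle.
- marker_mid (a point): Bystander: flat blue and white marker, 120 x 20 x 14 mm, lying on the bench; point near its middle, 7 mm up.
Mind the look-alikes: they are no part of the job. What is shaped like the part that bears shelf_grip but green or yellow is not meant.

How it is judged:
By the outcome, as a careful person would: the job done as asked, in the order asked, and still so for the second after the job is handed in, with the robot touching nothing.
It also fails if it takes over 59 s, if anything falls off the work surface, if the arm or the gripper's body presses on something with over 40 N, if the wrist force passes 120 N, or if a joint passes its speed limit or range.

## Robot

A 6-joint arm with a two-finger parallel gripper is mounted at the origin on the work surface. World frame = base frame: x ahead of the robot, y to its left, z up, the work surface at z = 0. Lengths are in m, angles in rad, forces in N, time in s.
With the tool pointing down it reaches from about 0.25 to 0.775 m from the base axis. Payload 4 kg.
Tool frame: the origin (TCP) lies at the very end of the fingers, on their centre line; the grasp point (between the pads) lies hold_point_z behind it (hold_point_z is the distance from the TCP to the grasp point, in m); z points along the fingers, y is the direction in which the jaws open and shut (so a half turn about z gives the same grasp; the last joint's range is limited). The gripper opens to 94 mm and grips with 3 to 60 N. Pads are 16 mm wide; open, the fingers measure 119 mm over their backs; the gripper's body (75 mm by 177 mm) begins 78 mm behind the grasp point.
Start: joints at [1.037, 0.087, 1.371, -0, 1.684, -0.103], TCP at [0.23, 0.5, 0.175] pointing down, gripper open.
Joint ranges: [-3.1, 3.1], [-0.76, 2.03], [0.27, 2.55], [-1.08, 4.22], [0.17, 2.65], [-2.57, 2.57]. Speed limits (rad/s): [2.79, 2.79, 3.14, 3.14, 3.14, 3.14].

## Interface

Orientations are given as [roll, pitch, yaw] about the fixed x, y, z axes, in that order (R = Rz(yaw) Ry(pitch) Rx(roll)).
In Python, from bench import * gives the robot as it stands.
- The arm moves only by the tool step_arm, never from a script. Its argument "increments" is text: rows parted by semicolons, each of 6 numbers parted by spaces: the shift along the tool's x, y, z in cm, then the turn, a rotation vector about the tool's x, y, z in rad. A call has 1 to 5 rows; each row shifts and turns the commanded pose from where the row before left it, along the tool's axes as they then stand; what a row does not reach is not made up. A row lasts 1/10 s, in which the tool goes at most 50 mm and 8.59 degrees, less where a joint would pass 70% of its speed; a pose out of reach is approached as far as the arm can. A call is refused whole if a number of a shift passes 5 or a number of a turn 0.15, either way. A call with a gripper value outside its range is refused whole. "claw" is the gripper's target within -1 to 1 (shut at 1, half-way at 0, fully open at -1), set as the call begins (left out, the last holds). The fingers move at their own pace and stop on an object; the grip force is fixed at half the most. Time passes only in rows, so rows that do not move let the fingers close. It gives the time, the measured TCP pose, the force and the opening at its end, in the units of the state.
- get_obs(): the state, without advancing time (a new reading comes with each control period).
- snapshot(name): name is "scene" or "top"; returns the picture (400x640x3 uint8, red, green, blue); there is no depth.
- calibration(name): a dict with "camera_matrix" (3x3 intrinsics, pixels), "eye" and "orientation" of the camera in the world. Camera axes: x right, y up, looking along -z (the intrinsics and any distortion apply to the point x, -y, -z); pixel columns grow to the right and rows downward; lengths in m; the calibration is good to about 2 mm. A picture is of the moment at which its call begins. calibration takes no time and is no camera call.
- close_job(): hands the job in, once; it reports no verdict.
The state is a dict: "time": time; "joint_positions": joint angles; "qvel": joint speeds; "joint_torque": joint torques, N m; "tool_pos": TCP position; "ee_rot": TCP orientation; "wrist_force": force on the tool from outside, world axes, zero at the start; "wrist_torque": the same for the moment, N m; "width": finger opening in m.
Only numpy, scipy, OpenCV 4.12 (cv2) and the standard library are available. Lean on these libraries where they do the work, as an engineer would, in place of code of your own. Each camera call takes 0.05 s, during which the arm holds its last target. There are 200 camera calls.

## Working session

There is one attempt and no reset: what is moved stays moved. The work goes in short steps, Python scripts to look and compute and a tool call to move; the robot and the scene stay as the last step left them, time stands still between calls to the robot, and variables do not carry over. Pictures are saved under pics/ and viewed, about 8 in all and at most 12, crops included, and the job is handed in when it is done.

Besides the shell and the picture viewer there is one more tool, called after "Request:" by a JSON object that holds its "fn" and its "kwargs", one argument or row to a line. step_arm: Moves the arm, as the interface text tells. Its arguments: {"type":"object","properties":{"increments":{"type":"string"},"claw":{"type":"number"}},"required":["increments"]}

```bash
mkdir -p pics; ls
python3 - <<'E'
from bench import *
import cv2
print(get_obs())
for n in("scene","top"):
    cv2.imwrite(f"pics/{n}0.png",snapshot(n)[:,:,::-1]); print(n,calibration(n))
E
```

```text
pics
{'time': 0.0, 'joint_positions': array([ 1.03692126e+00,  8.79539281e-02,  1.37224973e+00, -1.65583257e-05,
        1.68357318e+00, -1.03134264e-01]), 'qvel': array([0.00059241, 0.00082463, 0.00018643, 0.00093304, 0.00049264,
       0.0002529 ]), 'joint_torque': array([ 2.25731023e-04, -3.40167761e+01, -3.02439773e+01,  7.18901306e-02,
        3.26647970e-02, -1.72162217e-04]), 'tool_pos': array([0.22936519, 0.4992225 , 0.17410712]), 'ee_rot': array([-3.13941838e+00, -2.08495364e-04,  2.71084978e+00]), 'wrist_force': array([ 1.15701495, -0.07752385, -0.3619879 ]), 'wrist_torque': array([ 0.02433103, -0.03799967, -0.01556774]), 'width': 0.09422013573772675}
scene {'camera_matrix': array([[416.31015435,   0.        , 313.36157012],
       [  0.        , 416.31015435, 196.41574073],
       [  0.        ,   0.        ,   1.        ]]), 'eye': array([1.04743294, 0.5482334 , 0.88403814]), 'orientation': array([0.7304032 , 0.01442107, 2.36578984])}
top {'camera_matrix': array([[407.04162342,   0.        , 325.20104737],
       [  0.        , 407.04162342, 199.72508343],
       [  0.        ,   0.        ,   1.        ]]), 'eye': array([0.5299354 , 0.07788686, 1.19133969]), 'orientation': array([ 0.05558865, -0.01422862, -1.59382002])}
```

View pics/scene0.png

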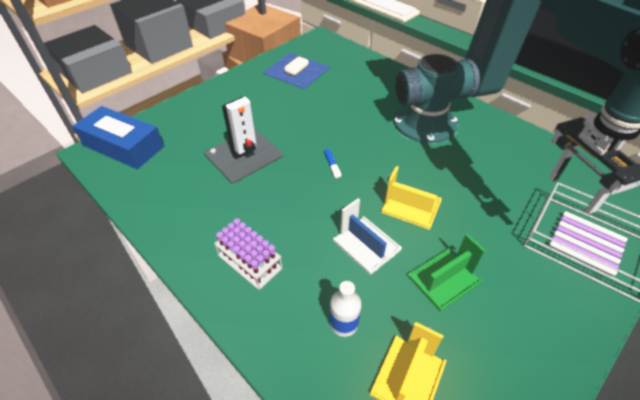

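View pics/top0.png

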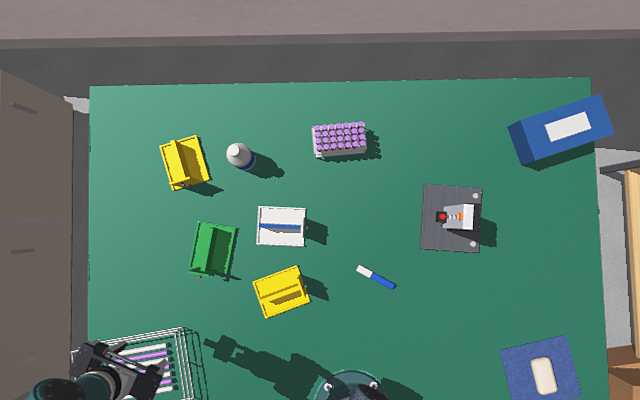

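The scene view shows the white shelf with its blue rib near (368,242) and the stand near (243,130). The top view shows the shelf near (281,226) and the stand near (455,217). Next I'll measure both.

```bash
cat > h.py <<'E'
from bench import *
import numpy as np, cv2
from scipy.spatial.transform import Rotation as R
def cam(n):
    c=calibration(n); return c["camera_matrix"],np.array(c["eye"]),R.from_euler('xyz',c["orientation"]).as_matrix()
def ray(n,p):
    K,e,M=cam(n); d=np.linalg.inv(K)@[p[0],p[1],1]; return e,M@[d[0],-d[1],-d[2]]
def onz(n,p,z):
    e,d=ray(n,p); return e+d*(z-e[2])/d[2]
def proj(n,P):
    K,e,M=cam(n); q=M.T@(np.array(P)-e); q=K@[q[0],-q[1],-q[2]]; return q[:2]/q[2]
def tri(pa,pb):
    a,u=ray("scene",pa); b,v=ray("top",pb)
    s=np.linalg.lstsq(np.c_[u,-v],b-a,rcond=None)[0]; p,q=a+s[0]*u,b+s[1]*v
    return (p+q)/2,np.linalg.norm(p-q)
E
python3 - <<'E'
from h import *
im={n:cv2.imread(f"pics/{n}0.png") for n in("scene","top")}
def rect(n,roi,lo,hi,z):
    x0,y0,x1,y1=roi; h=cv2.cvtColor(im[n][y0:y1,x0:x1],cv2.COLOR_BGR2HSV)
    m=cv2.inRange(h,lo,hi); c=max(cv2.findContours(m,0,2)[0],key=cv2.contourArea)
    W=np.array([onz(n,(p[0][0]+x0,p[0][1]+y0),z)[:2] for p in c])
    r=cv2.minAreaRect((W*1000).astype(np.float32)); 
    print(n,len(c),np.round(r[0],1),np.round(r[1],1),round(r[2],1), 'pix',cv2.minAreaRect(c.astype(np.float32)+[x0,y0] if 0 else c)[0]+np.array([x0,y0]))
rect("top",(250,200,320,255),(100,100,40),(130,255,255),.066)
rect("top",(250,200,320,255),(0,0,150),(179,60,255),.012)
rect("top",(415,175,490,260),(0,0,30),(179,60,110),.012)
rect("top",(430,205,450,230),(0,120,80),(8,255,255),.1)
rect("top",(450,195,480,240),(0,0,150),(179,60,255),.213)
rect("top",(450,205,470,230),(8,120,120),(22,255,255),.2)
a=cv2.resize(im["top"][170:260,410:500],None,fx=6,fy=6,interpolation=2)[:,:400*1]
a=cv2.resize(im["top"][195:255,425:485],(400,400),interpolation=2)
b=cv2.resize(im["scene"][90:165,205:280],(400,400),interpolation=2)
c=cv2.resize(im["top"][200:250,250:310+0],(400,333//1),interpolation=2)[:200] if 0 else cv2.resize(im["top"][200:250,245:312],(400,200+0) if 0 else (300,224),interpolation=2)
d=cv2.resize(im["scene"][195:275,325:405],(300,300),interpolation=2)
o=np.zeros((600,800,3),np.uint8); o[:400,:400]=a;o[:400,400:]=b
cv2.imwrite("pics/z1.png",o[:400])
cv2.imwrite("pics/z2.png",np.hstack([cv2.resize(im["top"][200:250,250:330],(400,250),interpolation=2),cv2.resize(im["scene"][195:275,325:405],(250,250),interpolation=2)]))
E
```

```text
top 15 [522.6 188.2] [113.1  11.1] 85.9 pix [279.43099976 225.94909668]
top 26 [523. 191.] [137.5 111.8] 86.0 pix [280.23940277 225.71197128]
top 250 [ 532.7 -324.8] [136.8 184.4] 81.7 pix [457.89785767 218.45334244]
top 12 [ 538.1 -252.2] [16.3 13.4] 88.7 pix [442.  216.5]
top 17 [ 536.6 -265.3] [55.9 60.6] 87.7 pix [461.5 216.5]
top 6 [ 537.6 -267.4] [ 7.4 14.8] 87.6 pix [460.5 216. ]
```

View pics/z1.png

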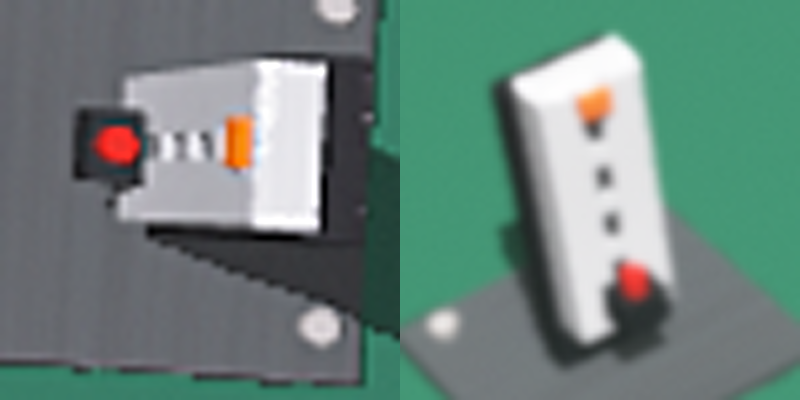

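View pics/z2.png

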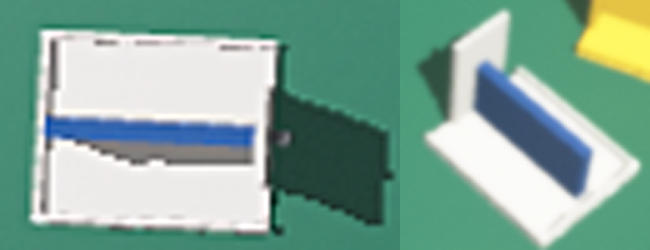

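The zooms show the shelf's plate and claws on the right, facing -y, with a claw at about (306,227). The strip cap's front edge runs from (463.7,203.7) to (462.5,229.2), and the pin is at (442,217). Next I'll refine the stand's pose and yaw.

Run:
```python
from h import *
import bench; print([ (k,getattr(bench,k)) for k in dir(bench) if 'hold' in k.lower()], [k for k in dir(bench) if k[0]!='_'][:40])
im=cv2.imread("pics/top0.png"); g=cv2.cvtColor(im,cv2.COLOR_BGR2HSV)
# base plate: non-green region left edge / bottom edge / top edge fits
sat=g[:,:,1].astype(float)
def edge(rows,rng,axis,z,name,ch=1):
    pts=[]
    for r in rows:
        v=g[r,rng[0]:rng[1],ch] if axis==0 else g[rng[0]:rng[1],r,ch]
        d=np.abs(np.diff(v.astype(float))); k=d.argmax(); s=d[max(k-1,0):k+2]; k=(s*np.arange(max(k-1,0),k+2)[:len(s)]).sum()/s.sum()
        p=(rng[0]+k+.5,r) if axis==0 else (r,rng[0]+k+.5); pts.append(onz("top",p,z)[:2]*1000)
    pts=np.array(pts,np.float32); l=cv2.fitLine(pts,cv2.DIST_HUBER,0,.01,.01).ravel()
    print(name,'dir',np.round(np.degrees(np.arctan2(l[1],l[0])),2),'pt',np.round(l[2:],1))
edge(range(190,245),(412,432),0,.012,'base left')
edge(range(428,475),(178,192),1,.012,'base top')
edge(range(428,475),(243,258),1,.012,'base bot')
edge(range(206,228),(459,468),0,.213,'cap front',2)
edge(range(206,228),(470,478),0,.213,'cap back',2)
edge(range(465,472),(199,208),1,.213,'cap top',2)
edge(range(465,472),(224,234),1,.213,'cap bot',2)
edge(range(210,244),(252,264),0,.012,'tray left')
edge(range(262,298),(200,212),1,.012,'tray top')
edge(range(262,298),(240,250),1,.012,'tray bot')
# two-view triangulation of cap front corners / pin
s=75/400
for n,a,b in (("capL?",(520,95),(258,58)),("capR",(640,70),(250,228)),("pin",(635,280),(118,145)),("catch mid",(596,104),(238,142))):
    A=(205+(a[0]-400)*s,90+a[1]*s); B=(425+b[0]*.15,195+b[1]*.15); print(n,A,B,tri(A,B))
h=cv2.cvtColor(cv2.imread("pics/scene0.png"),cv2.COLOR_BGR2HSV)
for nm,x0,y0,x1,y1,H,roi,sc in():pass
def cen(hh,roi,lo,hi):
    x0,y0,x1,y1=roi; m=cv2.moments(cv2.inRange(hh[y0:y1,x0:x1],lo,hi),True); return m['m10']/m['m00']+x0,m['m01']/m['m00']+y0
for nm,lo,hi,ra,rb in(("pin",(0,130,90),(7,255,255),(235,125,265,160),(430,205,452,230)),("catch",(8,120,120),(22,255,255),(230,95,260,125),(450,205,470,230))):
    A=cen(h,ra,lo,hi);B=cen(g,rb,lo,hi);print(nm,A,B,tri(A,B))
```

```text
[('hold_point_z', 0.0188)] ['IKError', 'calibration', 'close_job', 'get_obs', 'hold_point_z', 'snapshot']
base left dir -5.45 pt [ 538.8 -217.8]
base top dir 84.58 pt [ 632.  -282.2]
base bot dir 84.5 pt [ 438.7 -302.2]
cap front dir -5.24 pt [ 535.6 -267.6]
cap back dir -5.59 pt [ 541.8 -293.6]
cap top dir 83.14 pt [ 567.2 -282.4]
cap bot dir 89.0 pt [ 505.1 -279.7]
tray left dir -4.2 pt [521.1 260.3]
tray top dir 86.08 pt [580.3 203.3]
tray bot dir 85.92 pt [466.5 200.8]
capL? (227.5, 107.8125) (463.7, 203.7) (array([ 0.57017911, -0.27480465,  0.2135147 ]), np.float64(0.008630842233876283))
capR (250.0, 103.125) (462.5, 229.2) (array([ 0.50480608, -0.27130976,  0.19788735]), np.float64(0.0011233666094134771))
pin (249.0625, 142.5) (442.7, 216.75) (array([ 0.53707437, -0.25913728,  0.08177135]), np.float64(0.0012646211567321063))
catch mid (241.75, 109.5) (460.7, 216.3) (array([ 0.53625848, -0.26938971,  0.19393343]), np.float64(0.0016401081746162773))
pin (248.29032258064515, 142.5483870967742) (442.1290322580645, 216.2258064516129) (array([ 0.53930377, -0.25786167,  0.08355315]), np.float64(0.0008813520818986963))
catch (241.0, 109.43478260869566) (460.44444444444446, 215.92592592592592) (array([ 0.53781451, -0.26906771,  0.19497453]), np.float64(9.687835598110339e-05))
```

```bash
cat >> h.py <<'E'
def plan(P,yaw,maxmm=45,start=None):
    o=get_obs(); p0=np.array(start[0] if start else o["tool_pos"]); R0=R.from_euler('xyz',start[1] if start else o["ee_rot"])
    R1=R.from_euler('xyz',[np.pi,0,yaw]); rv=(R0.inv()*R1).as_rotvec(); D=np.array(P)-p0
    n=int(max(np.ceil(np.linalg.norm(D)*1000/maxmm),np.ceil(np.linalg.norm(rv)/.13),1))
    Rc=R0; out=[]
    for i in range(n):
        out.append(np.r_[Rc.inv().apply(D/n)*100,rv/n]); Rc=Rc*R.from_rotvec(rv/n)
    for i in range(0,n,5): print("; ".join(" ".join(f"{v:.2f}" if j<3 else f"{v:.3f}" for j,v in enumerate(r)) for r in out[i:i+5]))
E
python3 -c "
from h import *
plan((.5235,.203,.14),np.radians(86))"
```

```text
-3.91 -1.46 0.34 -0.000 0.000 0.121; -4.06 -0.98 0.34 -0.000 0.000 0.121; -4.15 -0.48 0.34 -0.000 0.000 0.121; -4.17 0.02 0.34 -0.000 0.000 0.121; -4.14 0.52 0.34 -0.000 0.000 0.121
-4.05 1.02 0.34 -0.000 0.000 0.121; -3.90 1.50 0.34 -0.000 0.000 0.121; -3.69 1.96 0.34 -0.000 0.000 0.121; -3.42 2.39 0.34 -0.000 0.000 0.121; -3.11 2.79 0.34 -0.000 0.000 0.121
```

Request:
{"fn": "step_arm", "kwargs": {
  "increments": "-3.91 -1.46 0.34 0 0 0.121; -4.06 -0.98 0.34 0 0 0.121; -4.15 -0.48 0.34 0 0 0.121; -4.17 0.02 0.34 0 0 0.121; -4.14 0.52 0.34 0 0 0.121",
  "claw": 1
}}

```text
time: 0.6
tool_pos: [0.3774, 0.3503, 0.1576]
ee_rot: [-3.141, 0.0, 2.101]
wrist_force: [0.2, 1.1, -0.5]
width: 0.0573
```

Request:
{"fn": "step_arm", "kwargs": {
  "increments": "-4.05 1.02 0.34 0 0 0.121; -3.9 1.5 0.34 0 0 0.121; -3.69 1.96 0.34 0 0 0.121; -3.42 2.39 0.34 0 0 0.121; -3.11 2.79 0.34 0 0 0.121"
}}

```text
time: 1.1
tool_pos: [0.5245, 0.202, 0.1406]
ee_rot: [-3.141, 0.0, 1.496]
wrist_force: [0.8, 0.8, -0.3]
width: 0.0173
```

Request:
{"fn": "step_arm", "kwargs": {
  "increments": "0 0 0 0 0 0; 0 0 0 0 0 0"
}}

```text
time: 1.3
tool_pos: [0.5237, 0.2028, 0.1403]
ee_rot: [-3.139, 0.0, 1.5]
wrist_force: [-0.5, 0.9, 0.1]
width: 0.0022
```

Request:
{"fn": "step_arm", "kwargs": {
  "increments": "0 0 2.5 0 0 0; 0 0 2.5 0 0 0; 0 0 1.6 0 0 0; 0 0 0.3 0 0 0; 0 0 0 0 0 0"
}}

```text
time: 1.8
tool_pos: [0.5228, 0.2045, 0.0721]
ee_rot: [-3.141, 0.0, 1.503]
wrist_force: [0.2, -0.4, -0.2]
width: 0.0005
```

Request:
{"fn": "step_arm", "kwargs": {
  "increments": "0 0 0.15 0 0 0; 0 0 0.15 0 0 0; 0 0 0 0 0 0"
}}

```text
time: 2.1
tool_pos: [0.5243, 0.2038, 0.0701]
ee_rot: [3.14, -0.001, 1.501]
wrist_force: [0.4, -0.3, -0.2]
width: 0.0004
```

Request:
{"fn": "step_arm", "kwargs": {
  "increments": "0 0 0.15 0 0 0; 0 0 0 0 0 0"
}}

```text
time: 2.3
tool_pos: [0.524, 0.2034, 0.0678]
ee_rot: [3.141, -0.0, 1.501]
wrist_force: [0.5, 1.6, 0.4]
width: 0.0009
```

Request:
{"fn": "step_arm", "kwargs": {
  "increments": "0 0 0.1 0 0 0; 0 0 0 0 0 0"
}}

```text
time: 2.5
tool_pos: [0.5238, 0.2034, 0.0666]
ee_rot: [-3.141, -0.0, 1.501]
wrist_force: [-0.3, -0.9, 0.1]
width: 0.0007
```

Request:
{"fn": "step_arm", "kwargs": {
  "increments": "0 0 0.1 0 0 0; 0 0 0 0 0 0"
}}

```text
time: 2.7
tool_pos: [0.5238, 0.2035, 0.0656]
ee_rot: [-3.141, 0.0, 1.501]
wrist_force: [1.1, 1.2, -0.0]
width: 0.0004
```

Request:
{"fn": "step_arm", "kwargs": {
  "increments": "0 0 0.1 0 0 0; 0 0 0 0 0 0"
}}

```text
time: 2.9
tool_pos: [0.5238, 0.2034, 0.0646]
ee_rot: [-3.141, 0.0, 1.501]
wrist_force: [0.1, 1.0, 0.2]
width: 0.0009
```

Request:
{"fn": "step_arm", "kwargs": {
  "increments": "0 0 0.1 0 0 0; 0 0 0 0 0 0"
}}

```text
time: 3.1
tool_pos: [0.5238, 0.2034, 0.0636]
ee_rot: [-3.141, 0.0, 1.501]
wrist_force: [-0.1, 0.2, -0.6]
width: 0.0009
```

Request:
{"fn": "step_arm", "kwargs": {
  "increments": "0 0 0.1 0 0 0; 0 0 0 0 0 0"
}}

```text
time: 3.3
tool_pos: [0.5238, 0.2034, 0.0626]
ee_rot: [-3.141, 0.0, 1.501]
wrist_force: [0.2, 0.3, 1.3]
width: 0.0005
```

Run:
```python
from h import *
o=get_obs(); print(o["tool_pos"],o["wrist_force"])
a=snapshot("scene");b=snapshot("top")
o=np.hstack([cv2.resize(a[180:280,310:410],(400,400),interpolation=2),cv2.resize(b[180:260,240:320],(400,400),interpolation=2)])
cv2.imwrite("pics/t1.png",o[:,:,::-1])
```

```text
[0.52381709 0.20344893 0.0626352 ] [0.17985739 0.34356947 1.28772317]
```

View pics/t1.png

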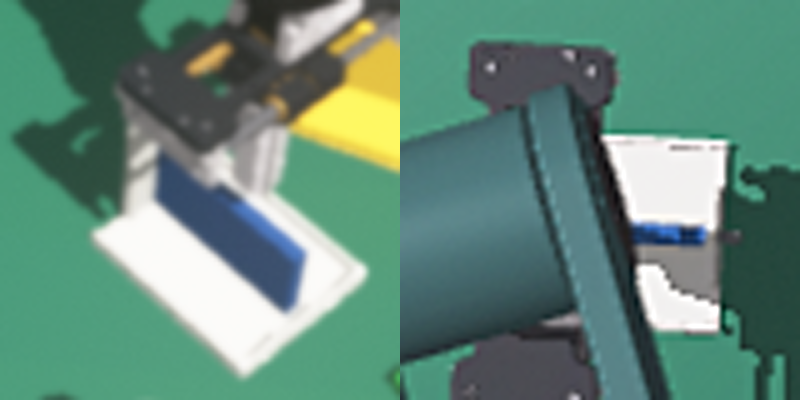

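The fingertips sit right above the rib, as seen at (230,190) in the crop. Contact may just be starting, so I'll go on gently.

Request:
{"fn": "step_arm", "kwargs": {
  "increments": "0 0 0.1 0 0 0; 0 0 0 0 0 0"
}}

```text
time: 3.6
tool_pos: [0.5238, 0.2034, 0.0617]
ee_rot: [-3.141, -0.0, 1.501]
wrist_force: [-0.0, 0.8, -0.1]
width: 0.0006
```

Request:
{"fn": "step_arm", "kwargs": {
  "increments": "0 0 0.1 0 0 0; 0 0 0 0 0 0"
}}

```text
time: 3.8
tool_pos: [0.5238, 0.2035, 0.0606]
ee_rot: [-3.141, 0.0, 1.501]
wrist_force: [-1.0, 0.7, -0.1]
width: -0.0
```

Run:
```python
from h import *
for z in(.05,.06,.066,.07):
  p=proj("scene",(.5238,.2034,z)); print(z,p,(p-[310,180])*4)
# rib top corners ends, in crop coords
u=np.array([-.0698,-.9976]);v=np.array([.9976,-.0698])
for a in(-283,-163):
  for l in(502,514):
    q=u*a+v*l; p=proj("scene",(*q/1000,.066)); print(a,l,(p-[310,180])*4)
a=cv2.resize(snapshot("scene")[205:255,335:395],(780,650),interpolation=2)[:600]
cv2.imwrite("pics/t2.png",a[:,:,::-1])
```

```text
0.05 [371.77296182 236.31723457] [247.09184729 225.26893828]
0.06 [372.14019728 233.88876891] [248.56078911 215.55507565]
0.066 [372.36312114 232.41461131] [249.45248456 209.65844523]
0.07 [372.51282894 231.42461909] [250.05131574 205.69847635]
-283 502 [309.31985394 248.11784023]
-283 514 [295.51021995 258.93867611]
-163 502 [169.62564985 131.66048173]
-163 514 [155.94988029 141.28379512]
```

View pics/t2.png

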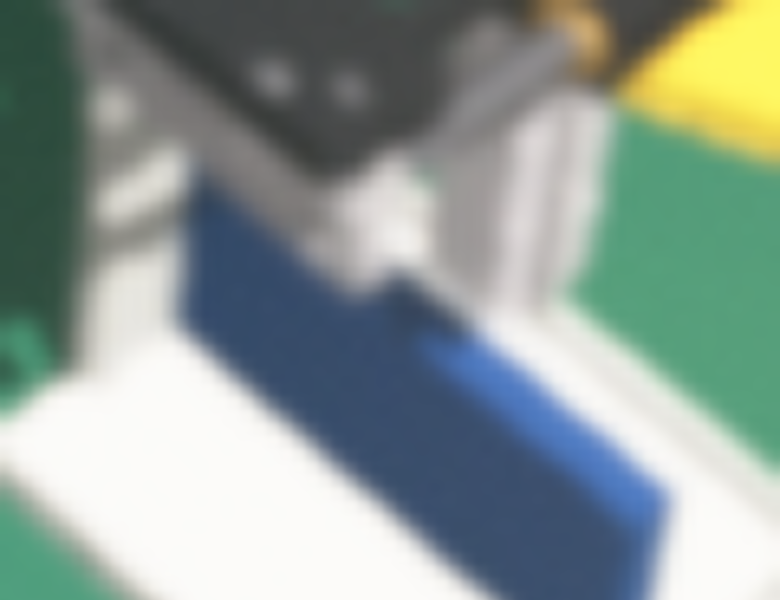

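Request:
{"fn": "step_arm", "kwargs": {
  "increments": "0 0 -3 0 0 0; 0 0 -3 0 0 0; 0 0 0 0 0 0"
}}

```text
time: 4.15
tool_pos: [0.527, 0.2044, 0.1262]
ee_rot: [3.132, -0.003, 1.501]
wrist_force: [1.0, 0.8, -0.2]
width: 0.0003
```

Run:
```python
from h import *
o=get_obs();P=o["tool_pos"]; print(P,o["ee_rot"],o["width"])
p=proj("scene",P); x,y=np.int32(p)-[50,50]; print(p,x,y)
a=cv2.resize(snapshot("scene")[y:y+100,x:x+130],(780,600),interpolation=2)
q=((p-[x,y]+.5)*6).astype(int); cv2.drawMarker(a,tuple(int(v) for v in q),(255,0,0),0,14,1)
cv2.imwrite("pics/t3.png",a[:,:,::-1])
```

```text
[0.52698785 0.20437798 0.12616667] [ 3.13223726 -0.00344178  1.50083722] 0.0002927470678565112
[374.15180366 217.86689434] 324 167
```

View pics/t3.png

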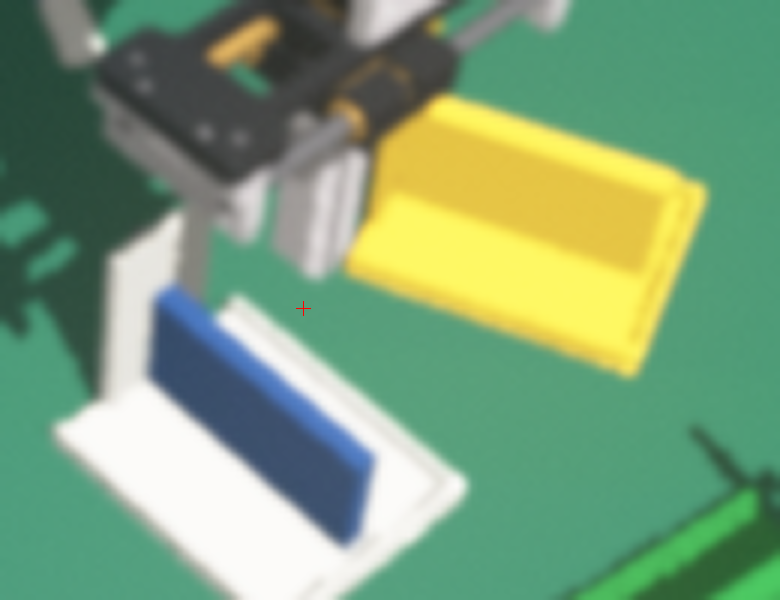

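The red cross marks the TCP predicted from the reading. The fingertips appear at about (315,272), some 6 px higher in the image. I'll check for lag, and check against the top view.

Request:
{"fn": "step_arm", "kwargs": {
  "increments": "0 0 0 0 0 0; 0 0 0 0 0 0; 0 0 0 0 0 0"
}}

```text
time: 4.5
tool_pos: [0.5229, 0.2032, 0.1191]
ee_rot: [-3.139, 0.001, 1.501]
wrist_force: [-0.4, 0.0, -0.7]
width: 0.0002
```

Run:
```python
from h import *
o=get_obs();P=o["tool_pos"]; print(P,o["ee_rot"],o["width"],o["joint_positions"],o["qvel"])
for z in(0,.03,.1,.2): print(z,proj("scene",P+[0,0,z]),proj("top",P+[0,0,z]))
a=snapshot("scene");b=snapshot("top")
cv2.imwrite("pics/s4.png",a[:,:,::-1]);cv2.imwrite("pics/b4.png",b[:,:,::-1])
A=cv2.resize(a[165:235,320:420],(400,280),interpolation=2)
x,y=np.int32(proj("top",P))
B=cv2.resize(b[y-60:y+60,x-60:x+60],(400,400),interpolation=2)
o=np.zeros((400,800,3),np.uint8);o[:280,:400]=A;o[:,400:]=B;print(x-60,y-60)
cv2.imwrite("pics/t4.png",o[:,:,::-1])
```

```text
[0.52292825 0.20321458 0.11905518] [-3.13866961e+00  9.67476744e-04  1.50077353e+00] 0.00019199561595386087 [2.69547672e-01 1.31700103e-01 1.43334385e+00 6.13869968e-05
 1.57962708e+00 3.39572328e-01] [-5.91650971e-04 -3.30837026e-03 -9.09881294e-03 -1.15517226e-04
  1.80629782e-03 -5.87972600e-05]
0 [374.60210185 218.54375537] [271.70944414 226.14999744]
0.03 [375.8459013 210.3405924] [270.33369193 226.25888749]
0.1 [378.98741877 189.62151282] [266.7926506 226.539159 ]
0.2 [384.16097144 155.50066189] [260.74549928 227.01778777]
211 166
```

View pics/t4.png

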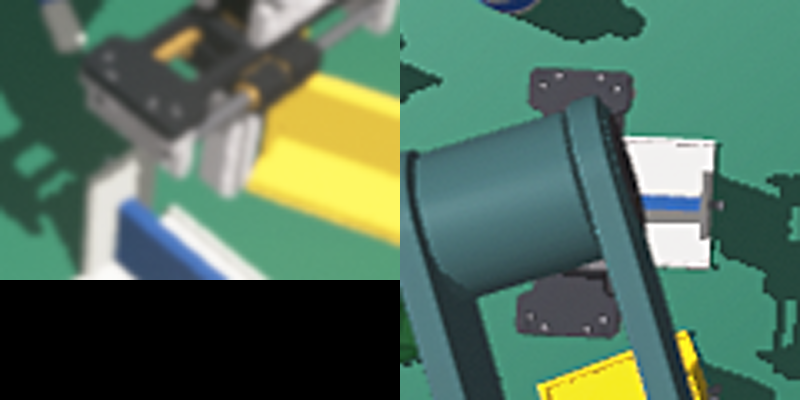

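Both views agree on x and y, but the real fingertips sit about 20 mm above the reported TCP when shut. That explains the lack of contact, so I'll feel further down.

Request:
{"fn": "step_arm", "kwargs": {
  "increments": "0 0 2 0 0 0; 0 0 2.5 0 0 0; 0 0 2 0 0 0; 0 0 0 0 0 0; 0 0 0 0 0 0"
}}

```text
time: 5.1
tool_pos: [0.5237, 0.2035, 0.0556]
ee_rot: [-3.141, 0.0, 1.501]
wrist_force: [-0.3, -0.8, 0.4]
width: 0.0
```

Request:
{"fn": "step_arm", "kwargs": {
  "increments": "0 0 0.2 0 0 0; 0 0 0 0 0 0"
}}

```text
time: 5.3
tool_pos: [0.5247, 0.2038, 0.0551]
ee_rot: [3.139, -0.001, 1.501]
wrist_force: [-0.0, 0.1, -0.1]
width: 0.0006
```

Request:
{"fn": "step_arm", "kwargs": {
  "increments": "0 0 0.2 0 0 0; 0 0 0 0 0 0"
}}

```text
time: 5.5
tool_pos: [0.5241, 0.2035, 0.0522]
ee_rot: [3.141, -0.0, 1.501]
wrist_force: [0.2, 0.5, -0.7]
width: 0.0005
```

Request:
{"fn": "step_arm", "kwargs": {
  "increments": "0 0 0.2 0 0 0; 0 0 0 0 0 0"
}}

```text
time: 5.7
tool_pos: [0.5237, 0.2034, 0.0495]
ee_rot: [-3.141, 0.0, 1.501]
wrist_force: [-0.1, -0.7, 0.4]
width: 0.0006
```

Request:
{"fn": "step_arm", "kwargs": {
  "increments": "0 0 0.2 0 0 0; 0 0 0 0 0 0"
}}

```text
time: 5.9
tool_pos: [0.5237, 0.2034, 0.0474]
ee_rot: [-3.141, 0.0, 1.501]
wrist_force: [0.9, 0.3, -0.1]
width: 0.0004
```

Request:
{"fn": "step_arm", "kwargs": {
  "increments": "0 0 0.2 0 0 0; 0 0 0 0 0 0"
}}

```text
time: 6.1
tool_pos: [0.5237, 0.2034, 0.0454]
ee_rot: [-3.141, 0.0, 1.501]
wrist_force: [0.3, 0.7, 0.8]
width: 0.0007
```

Request:
{"fn": "step_arm", "kwargs": {
  "increments": "0 0 0.1 0 0 0; 0 0 0 0 0 0"
}}

```text
time: 6.3
tool_pos: [0.5238, 0.2035, 0.0447]
ee_rot: [-3.141, -0.0, 1.501]
wrist_force: [0.4, 0.3, 0.1]
width: 0.0005
```

Request:
{"fn": "step_arm", "kwargs": {
  "increments": "0 0 0.1 0 0 0; 0 0 0 0 0 0"
}}

```text
time: 6.5
tool_pos: [0.5238, 0.2035, 0.0437]
ee_rot: [-3.141, -0.0, 1.501]
wrist_force: [-1.3, 0.5, 1.0]
width: 0.0002
```

Request:
{"fn": "step_arm", "kwargs": {
  "increments": "0 0 0.1 0 0 0; 0 0 0 0 0 0"
}}

```text
time: 6.7
tool_pos: [0.5238, 0.2035, 0.0426]
ee_rot: [-3.141, -0.0, 1.501]
wrist_force: [-0.5, -0.0, -0.1]
width: 0.0006
```

Request:
{"fn": "step_arm", "kwargs": {
  "increments": "0 0 0.1 0 0 0; 0 0 0 0 0 0"
}}

```text
time: 6.9
tool_pos: [0.5238, 0.2034, 0.0416]
ee_rot: [-3.141, 0.0, 1.501]
wrist_force: [0.1, -0.5, -0.7]
width: 0.0003
```

Request:
{"fn": "step_arm", "kwargs": {
  "increments": "0 0 0.1 0 0 0; 0 0 0 0 0 0"
}}

```text
time: 7.1
tool_pos: [0.5238, 0.2035, 0.0406]
ee_rot: [-3.141, 0.0, 1.501]
wrist_force: [-0.2, 0.6, -0.1]
width: 0.0008
```

Request:
{"fn": "step_arm", "kwargs": {
  "increments": "0 0 0.1 0 0 0; 0 0 0 0 0 0"
}}

```text
time: 7.3
tool_pos: [0.5238, 0.2034, 0.0396]
ee_rot: [-3.141, 0.0, 1.501]
wrist_force: [0.9, -0.1, -0.1]
width: 0.0008
```

Run:
```python
from h import *
o=get_obs();P=o["tool_pos"]; print(P,o["wrist_force"],o["joint_torque"])
a=snapshot("scene")
for z in(0,.02,.04):print((proj("scene",P+[0,0,z])-[340,195])*10)
cv2.imwrite("pics/t5.png",cv2.resize(a[195:255,340:410],(700,600),interpolation=2)[:,:,::-1])
```

```text
[0.52379258 0.20344094 0.03960111] [ 0.90741099 -0.08551154 -0.12831883] [-2.61139350e-03 -3.62958097e+01 -2.86574632e+01  7.50802550e-02
 -2.40253948e-02  2.25987501e-04]
[314.11236784 438.13278376]
[321.4023085  389.94081386]
[328.90801318 340.32248213]
```

View pics/t5.png

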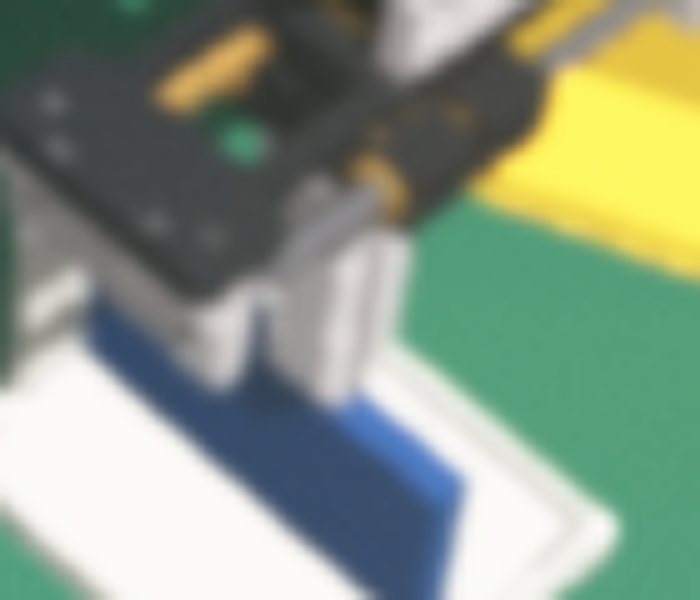

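Run:
```python
from h import *
P=np.array([.2294,.4992,.1741]); M=R.from_euler('xyz',[-3.1394,0,2.7108]).as_matrix()
for z in(0,-.02,-.04):
  for s in(-.053,0,.053): print(z,s,np.round(proj("scene",P+M@[0,s,z]),1))
im=cv2.imread("pics/scene0.png")[130:225,540:620]; g=cv2.cvtColor(im,cv2.COLOR_BGR2GRAY)
for r in range(20,95,3): print(130+r," ".join(f"{v:3d}" for v in g[r,::3]))
```

```text
0 -0.053 [547.9 187.1]
0 0 [564.4 203.4]
0 0.053 [582.1 220.9]
-0.02 -0.053 [551.5 181.1]
-0.02 0 [568.4 197.4]
-0.02 0.053 [586.5 215. ]
-0.04 -0.053 [555.2 174.9]
-0.04 0 [572.5 191.3]
-0.04 0.053 [591.1 208.9]
150 119 118 119 119 119 120 118 109 100 105  86  59  84 113 114  87  47  41  77 106 165 179 165  46  59  90 112
153 119 119 119 118 119 119 119 116 107 111 118  93  74 105 115 116  97  53  39  59 120 172  72  60  58  56  50
156 118 119 119 119 119 119 119 110 108 111 101 117 102  82 105 112 116 103  70  39  49  62  59  55  66 104  51
159 120 118 118 119 119 120 116 109  81  45  82 118 117 105  79 103 112 117 116  90  43  42  58  60  92 115 139
162 120 120 120 119 119 119 110 102  47  56 115 119 119 117 111  81 103 110 117 117 100  49  41  55  60  83 104
165 120 119 119 119 120 115 108  71  42  97 119 119 118 118 118 114  81  98 104 116 117 108  58  39  50  60  81
168 120 119 120 120 118 110  97  42  70 119 119 119 119 118 119 118 115  88  92 113 115 118 113  68  40  49  60
171 119 119 120 120 114 109  59  50 112 119 119 120 119 119 118 119 118 117  92  88 109 114 117 110  62
[... 1212 characters left out ...]
 206 136 160 189 174 131 123
207 115 140 193 124 123 124 124 123 124 152 192 138 112 108 110 118 110 116 201 216 147 124 122 123 141 178 187
210 107 182 141 124 124 124 124 124 130 132 124 135 189 165 116 101 114 177 212 180 195 160 130 123 123 123 128
213 127 191 124 124 124 124 112  86 212 247 207 145 125 130 166 175 137 148 110 113 126 149 195 176 138 124 123
216 189 142 124 124 123 123 112  95 186 228 247 249 228 158 128 126 153 195 142 110 107 103 122 135 179 185 147
219 193 124 123 124 124 116  72 127 187 194 186 216 244 250 240 178 134 125 138 188 165 117 110 102 115 126 159
222 141 123 123 124 123  94 111 241 226 169 183 196 187 202 239 249 246 202 139 124 128 173 184 129 112 101 113
```

Request:
{"fn": "step_arm", "kwargs": {
  "increments": "0 0 0.2 0 0 0; 0 0 0 0 0 0"
}}

```text
time: 7.55
tool_pos: [0.5237, 0.2034, 0.0374]
ee_rot: [-3.141, 0.0, 1.501]
wrist_force: [0.3, 0.1, -0.4]
width: 0.0005
```

Request:
{"fn": "step_arm", "kwargs": {
  "increments": "0 0 0.2 0 0 0; 0 0 0 0 0 0"
}}

```text
time: 7.75
tool_pos: [0.5241, 0.2036, 0.0361]
ee_rot: [3.141, -0.0, 1.501]
wrist_force: [-0.6, -1.4, 1.7]
width: 0.0005
```

Request:
{"fn": "step_arm", "kwargs": {
  "increments": "0 0 0.1 0 0 0; 0 0 0 0 0 0"
}}

```text
time: 7.95
tool_pos: [0.5241, 0.2036, 0.0361]
ee_rot: [3.141, -0.0, 1.501]
wrist_force: [-2.4, -0.8, 4.8]
width: 0.0002
```

Request:
{"fn": "step_arm", "kwargs": {
  "increments": "0 0 0.1 0 0 0; 0 0 0 0 0 0; 0 0 0 0 0 0"
}}

```text
time: 8.25
tool_pos: [0.5242, 0.2036, 0.0361]
ee_rot: [3.14, -0.0, 1.501]
wrist_force: [-3.1, -0.6, 8.4]
width: 0.0004
```

Contact came at a reported z of 0.0361 on the rib top, which is 0.066. So the real tip is the reported z plus 30 mm, and the stiffness is about 3.5 N/mm. Next I'll feel the strip cap with the same shut fingers.

```bash
python3 -c "
from h import *
plan((.5367,-.2813,.205),1.4757,48,((.524,.2035,.0961),(np.pi,0,1.501)))"
```

```text
-4.39 0.42 -0.99 -0.000 -0.000 0.002; -4.39 0.43 -0.99 -0.000 -0.000 0.002; -4.39 0.44 -0.99 -0.000 -0.000 0.002; -4.39 0.45 -0.99 -0.000 -0.000 0.002; -4.38 0.46 -0.99 -0.000 -0.000 0.002
-4.38 0.47 -0.99 -0.000 -0.000 0.002; -4.38 0.48 -0.99 -0.000 -0.000 0.002; -4.38 0.49 -0.99 -0.000 -0.000 0.002; -4.38 0.50 -0.99 -0.000 -0.000 0.002; -4.38 0.51 -0.99 -0.000 -0.000 0.002
-4.38 0.52 -0.99 -0.000 -0.000 0.002
```

Request:
{"fn": "step_arm", "kwargs": {
  "increments": "0 0 -3 0 0 0; 0 0 -3.2 0 0 0; -4.39 0.42 -0.99 0 0 0.002; -4.39 0.43 -0.99 0 0 0.002; -4.39 0.44 -0.99 0 0 0.002"
}}

```text
time: 8.75
tool_pos: [0.5272, 0.0701, 0.1259]
ee_rot: [3.141, -0.0, 1.496]
wrist_force: [0.6, -0.7, 0.9]
width: 0.0004
```

Request:
{"fn": "step_arm", "kwargs": {
  "increments": "-4.39 0.45 -0.99 0 0 0.002; -4.38 0.46 -0.99 0 0 0.002; -4.38 0.47 -0.99 0 0 0.002; -4.38 0.48 -0.99 0 0 0.002; -4.38 0.49 -0.99 0 0 0.002"
}}

```text
time: 9.25
tool_pos: [0.5329, -0.1508, 0.1752]
ee_rot: [3.141, -0.0, 1.485]
wrist_force: [0.3, 0.7, -0.5]
width: 0.0002
```

Request:
{"fn": "step_arm", "kwargs": {
  "increments": "-4.38 0.5 -0.99 0 0 0.002; -4.38 0.51 -0.99 0 0 0.003; -4.38 0.52 -0.99 0 0 0.003; 0 0 0 0 0 0; 0 0 0 0 0 0"
}}

```text
time: 9.75
tool_pos: [0.5366, -0.282, 0.204]
ee_rot: [-3.141, -0.001, 1.475]
wrist_force: [0.3, 0.3, -0.5]
width: 0.0002
```

Request:
{"fn": "step_arm", "kwargs": {
  "increments": "0 0 0 0 0 0; 0 0 0 0 0 0"
}}

```text
time: 9.95
tool_pos: [0.5369, -0.2797, 0.2043]
ee_rot: [-3.141, -0.001, 1.479]
wrist_force: [0.2, 0.6, 0.5]
width: 0.0005
```

Expected contact is at a reported z of 0.173 to 0.193.

Request:
{"fn": "step_arm", "kwargs": {
  "increments": "0 0 0.4 0 0 0; 0 0 0.3 0 0 0; 0 0 0.3 0 0 0; 0 0 0 0 0 0"
}}

```text
time: 10.35
tool_pos: [0.5366, -0.2808, 0.1938]
ee_rot: [-3.14, -0.001, 1.477]
wrist_force: [0.2, 0.1, 0.4]
width: 0.0003
```

Request:
{"fn": "step_arm", "kwargs": {
  "increments": "0 0 0.2 0 0 0; 0 0 0 0 0 0"
}}

```text
time: 10.55
tool_pos: [0.5368, -0.2813, 0.1924]
ee_rot: [-3.141, -0.0, 1.477]
wrist_force: [-0.4, -0.0, -0.6]
width: 0.0001
```

Request:
{"fn": "step_arm", "kwargs": {
  "increments": "0 0 0.2 0 0 0; 0 0 0 0 0 0"
}}

```text
time: 10.75
tool_pos: [0.5367, -0.2813, 0.1904]
ee_rot: [-3.141, -0.0, 1.477]
wrist_force: [0.3, -0.1, -0.7]
width: 0.0006
```

Request:
{"fn": "step_arm", "kwargs": {
  "increments": "0 0 0.2 0 0 0; 0 0 0 0 0 0"
}}

```text
time: 10.95
tool_pos: [0.5367, -0.2813, 0.1883]
ee_rot: [-3.141, -0.0, 1.477]
wrist_force: [0.1, -0.2, -0.7]
width: 0.001
```

Request:
{"fn": "step_arm", "kwargs": {
  "increments": "0 0 0.2 0 0 0; 0 0 0 0 0 0"
}}

```text
time: 11.15
tool_pos: [0.5367, -0.2813, 0.1863]
ee_rot: [-3.141, -0.0, 1.477]
wrist_force: [-0.5, -0.4, -0.1]
width: 0.0006
```

Request:
{"fn": "step_arm", "kwargs": {
  "increments": "0 0 0.2 0 0 0; 0 0 0 0 0 0"
}}

```text
time: 11.35
tool_pos: [0.5367, -0.2813, 0.1843]
ee_rot: [-3.141, -0.0, 1.477]
wrist_force: [-0.4, 0.9, -0.4]
width: 0.0003
```

Request:
{"fn": "step_arm", "kwargs": {
  "increments": "0 0 0.2 0 0 0; 0 0 0 0 0 0"
}}

```text
time: 11.55
tool_pos: [0.5367, -0.2813, 0.1823]
ee_rot: [-3.141, -0.0, 1.477]
wrist_force: [-0.6, 0.5, -0.1]
width: 0.0004
```

Request:
{"fn": "step_arm", "kwargs": {
  "increments": "0 0 0.2 0 0 0; 0 0 0 0 0 0"
}}

```text
time: 11.75
tool_pos: [0.5369, -0.2813, 0.1807]
ee_rot: [3.141, -0.0, 1.477]
wrist_force: [0.1, 0.3, -0.1]
width: 0.0002
```

Request:
{"fn": "step_arm", "kwargs": {
  "increments": "0 0 0.2 0 0 0; 0 0 0 0 0 0"
}}

```text
time: 11.95
tool_pos: [0.537, -0.2814, 0.1805]
ee_rot: [3.14, 0.001, 1.477]
wrist_force: [-1.6, 0.0, 4.4]
width: 0.0004
```

Request:
{"fn": "step_arm", "kwargs": {
  "increments": "0 0 0.15 0 0 0; 0 0 0 0 0 0"
}}

```text
time: 12.15
tool_pos: [0.537, -0.2814, 0.1805]
ee_rot: [3.139, 0.002, 1.477]
wrist_force: [-2.5, 2.8, 9.0]
width: 0.0004
```

The cap touched at a reported 0.1806, so it is really at 0.2105. The strip therefore sits about 2.5 mm low, with the slot edge at about 104.5 mm. That makes the entry lift 96.5 mm above the grasp height. Now back to the shelf.

```bash
python3 -c "
from h import *
plan((.5235,.2034,.08),1.501,48,((.537,-.2814,.2087),(np.pi,0,1.477)))"
```

```text
4.38 -0.53 1.17 0.000 0.000 -0.002; 4.38 -0.53 1.17 0.000 0.000 -0.002; 4.38 -0.52 1.17 0.000 0.000 -0.002; 4.38 -0.51 1.17 0.000 0.000 -0.002; 4.38 -0.50 1.17 0.000 0.000 -0.002
4.38 -0.49 1.17 0.000 0.000 -0.002; 4.38 -0.48 1.17 0.000 0.000 -0.002; 4.38 -0.47 1.17 0.000 0.000 -0.002; 4.39 -0.46 1.17 0.000 0.000 -0.002; 4.39 -0.45 1.17 0.000 0.000 -0.002
4.39 -0.44 1.17 0.000 0.000 -0.002
```

Request:
{"fn": "step_arm", "kwargs": {
  "increments": "0 0 -3 0 0 0; 4.38 -0.53 1 0 0 -0.002; 4.38 -0.53 1 0 0 -0.002; 4.38 -0.52 1 0 0 -0.002; 4.38 -0.51 1 0 0 -0.002",
  "claw": 0
}}

```text
time: 12.65
tool_pos: [0.5317, -0.1035, 0.1668]
ee_rot: [3.141, -0.0, 1.484]
wrist_force: [0.5, 0.0, -0.4]
width: 0.0373
```

Request:
{"fn": "step_arm", "kwargs": {
  "increments": "4.38 -0.5 1 0 0 -0.002; 4.38 -0.49 1 0 0 -0.002; 4.38 -0.48 1 0 0 -0.002; 4.38 -0.47 1 0 0 -0.002; 4.39 -0.46 1 0 0 -0.003"
}}

```text
time: 13.15
tool_pos: [0.5257, 0.1171, 0.1169]
ee_rot: [3.141, -0.0, 1.496]
wrist_force: [-0.0, -0.4, 0.4]
width: 0.0471
```

Request:
{"fn": "step_arm", "kwargs": {
  "increments": "4.39 -0.45 1 0 0 -0.003; 4.39 -0.44 1 0 0 -0.003; 0 0 0 0 0 0; 0 0 0 0 0 0; 0 0 0 0 0 0"
}}

```text
time: 13.65
tool_pos: [0.524, 0.2027, 0.0976]
ee_rot: [3.141, 0.0, 1.501]
wrist_force: [-0.2, -0.1, 1.2]
width: 0.0467
```

Request:
{"fn": "step_arm", "kwargs": {
  "increments": "0 0 3 0 0 0; 0 0 3 0 0 0; 0 0 2 0 0 0; 0 0 1 0 0 0; 0 0 0.8 0 0 0"
}}

```text
time: 14.15
tool_pos: [0.5241, 0.2024, -0.0009]
ee_rot: [3.141, -0.0, 1.5]
wrist_force: [0.1, 0.1, 0.7]
width: 0.0472
```

Request:
{"fn": "step_arm", "kwargs": {
  "increments": "0 0 0 0 0 0; 0 0 0 0 0 0"
}}

```text
time: 14.35
tool_pos: [0.5246, 0.2035, 0.0004]
ee_rot: [3.14, -0.001, 1.501]
wrist_force: [0.4, 0.2, 0.1]
width: 0.0465
```

Request:
{"fn": "step_arm", "kwargs": {
  "increments": "0 0 0.3 0 0 0; 0 0 0 0 0 0",
  "claw": 1
}}

```text
time: 14.55
tool_pos: [0.524, 0.2038, -0.0032]
ee_rot: [3.14, -0.0, 1.502]
wrist_force: [-0.6, -0.5, 0.3]
width: 0.0343
```

Request:
{"fn": "step_arm", "kwargs": {
  "increments": "0 0 0 0 0 0; 0 0 0 0 0 0; 0 0 0 0 0 0; 0 0 0 0 0 0; 0 0 0 0 0 0"
}}

```text
time: 15.05
tool_pos: [0.5234, 0.2037, -0.0036]
ee_rot: [-3.141, -0.0, 1.502]
wrist_force: [-0.8, -0.4, 2.2]
width: 0.0118
```

```bash
python3 -c "
from h import *
plan((.5487,-.1558,.0935),1.4757,42,((.5234,.2037,.0935),(np.pi,0,1.502)))"
```

```text
-3.97 0.56 0.00 0.000 -0.000 0.003; -3.96 0.57 0.00 0.000 -0.000 0.003; -3.96 0.58 0.00 0.000 -0.000 0.003; -3.96 0.59 0.00 0.000 -0.000 0.003; -3.96 0.60 0.00 0.000 -0.000 0.003
-3.96 0.61 0.00 0.000 -0.000 0.003; -3.96 0.62 0.00 0.000 -0.000 0.003; -3.95 0.64 0.00 0.000 -0.000 0.003; -3.95 0.65 0.00 0.000 -0.000 0.003
```

Request:
{"fn": "step_arm", "kwargs": {
  "increments": "0 0 -1 0 0 0; 0 0 -2.2 0 0 0; 0 0 -2.5 0 0 0; 0 0 -2.5 0 0 0; 0 0 -1.5 0 0 0"
}}

```text
time: 15.55
tool_pos: [0.5244, 0.2038, 0.0954]
ee_rot: [3.139, -0.001, 1.502]
wrist_force: [0.1, -0.7, -3.0]
width: 0.012
```

Request:
{"fn": "step_arm", "kwargs": {
  "increments": "0 0 0 0 0 0; 0 0 0 0 0 0"
}}

```text
time: 15.75
tool_pos: [0.5232, 0.2035, 0.0924]
ee_rot: [-3.141, 0.0, 1.502]
wrist_force: [-0.5, -0.5, -3.1]
width: 0.0118
```

Request:
{"fn": "step_arm", "kwargs": {
  "increments": "-3.97 0.56 -0.2 0 0 0.003; -3.96 0.57 -0.1 0 0 0.003; -3.96 0.58 0 0 0 0.003; -3.96 0.59 0 0 0 0.003; -3.96 0.6 0 0 0 0.003"
}}

```text
time: 16.25
tool_pos: [0.5361, 0.0025, 0.0937]
ee_rot: [-3.137, -0.0, 1.487]
wrist_force: [0.7, -1.1, -3.5]
width: 0.0118
```

Request:
{"fn": "step_arm", "kwargs": {
  "increments": "-3.96 0.61 0 0 0 0.003; -3.96 0.62 0 0 0 0.003; -3.95 0.64 0 0 0 0.003; -3.95 0.65 0 0 0 0.003; 0 0 0 0 0 0"
}}

```text
time: 16.75
tool_pos: [0.5472, -0.1607, 0.0934]
ee_rot: [-3.138, 0.002, 1.469]
wrist_force: [-0.3, 0.9, -2.7]
width: 0.0118
```

Request:
{"fn": "step_arm", "kwargs": {
  "increments": "0 0 0 0 0 0; 0 0 0 0 0 0; 0 0 0 0 0 0; 0 0 0 0 0 0"
}}

```text
time: 17.15
tool_pos: [0.5487, -0.1547, 0.096]
ee_rot: [-3.141, -0.0, 1.477]
wrist_force: [0.4, -0.4, -2.3]
width: 0.012
```

Run:
```python
from h import *
o=get_obs();P=o["tool_pos"]; print(P,o["ee_rot"],o["wrist_force"])
a=snapshot("scene");b=snapshot("top")
cv2.imwrite("pics/s6.png",a[:,:,::-1]);cv2.imwrite("pics/b6.png",b[:,:,::-1])
A=cv2.resize(a[90:180,210:310],(440,396),interpolation=2)
B=cv2.resize(b[185:250,420:480],(360,390),interpolation=2)
o=np.zeros((396,800,3),np.uint8);o[:,:440]=A;o[:390,440:]=B
cv2.imwrite("pics/t6.png",o[:,:,::-1])
```

```text
[ 0.54870253 -0.15465944  0.09599185] [-3.14128464e+00 -3.41993018e-04  1.47659406e+00] [ 0.43850889 -0.3720611  -2.27468318]
```

View pics/t6.png

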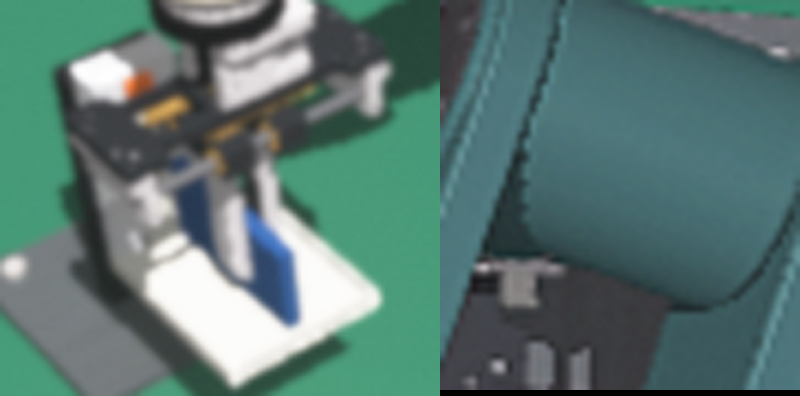

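The picture shows the shelf level, facing the strip, with the top view blocked by the arm. The reading gives lateral 560.9 and the right yaw. I'll lower 3 mm and go in.

Request:
{"fn": "step_arm", "kwargs": {
  "increments": "0 0 0.3 0 0 0; -0.6 0 0 0 0 0; -0.6 0 0 0 0 0; 0 0 0 0 0 0; 0 0 0 0 0 0"
}}

```text
time: 17.75
tool_pos: [0.5475, -0.1683, 0.0932]
ee_rot: [3.142, -0.0, 1.474]
wrist_force: [-0.6, -0.4, -2.3]
width: 0.012
```

Request:
{"fn": "step_arm", "kwargs": {
  "increments": "-0.3 0 0 0 0 0; 0 0 0 0 0 0; 0 0 0 0 0 0"
}}

```text
time: 18.05
tool_pos: [0.5473, -0.1709, 0.0932]
ee_rot: [3.141, -0.0, 1.475]
wrist_force: [-0.5, 0.2, -3.2]
width: 0.0117
```

Request:
{"fn": "step_arm", "kwargs": {
  "increments": "-0.3 0 0 0 0 0; 0 0 0 0 0 0; 0 0 0 0 0 0"
}}

```text
time: 18.35
tool_pos: [0.547, -0.1739, 0.0931]
ee_rot: [-3.142, -0.0, 1.475]
wrist_force: [0.5, -0.4, -3.4]
width: 0.012
```

Request:
{"fn": "step_arm", "kwargs": {
  "increments": "-0.3 0 0 0 0 0; 0 0 0 0 0 0; 0 0 0 0 0 0"
}}

```text
time: 18.65
tool_pos: [0.5468, -0.1769, 0.0932]
ee_rot: [3.142, -0.0, 1.475]
wrist_force: [-0.1, 1.4, -2.7]
width: 0.0117
```

Request:
{"fn": "step_arm", "kwargs": {
  "increments": "-0.3 0 0 0 0 0; 0 0 0 0 0 0; 0 0 0 0 0 0"
}}

```text
time: 18.95
tool_pos: [0.5464, -0.1799, 0.0932]
ee_rot: [3.142, -0.0, 1.475]
wrist_force: [-0.0, 0.3, -3.4]
width: 0.0115
```

Request:
{"fn": "step_arm", "kwargs": {
  "increments": "-0.3 0 0 0 0 0; 0 0 0 0 0 0; 0 0 0 0 0 0"
}}

```text
time: 19.25
tool_pos: [0.5462, -0.1829, 0.0932]
ee_rot: [3.142, -0.0, 1.475]
wrist_force: [-0.4, 0.6, -3.1]
width: 0.0119
```

Request:
{"fn": "step_arm", "kwargs": {
  "increments": "-0.3 0 0 0 0 0; 0 0 0 0 0 0; 0 0 0 0 0 0"
}}

```text
time: 19.55
tool_pos: [0.5459, -0.1855, 0.0932]
ee_rot: [3.142, -0.001, 1.475]
wrist_force: [0.8, 2.1, -2.9]
width: 0.0117
```

Request:
{"fn": "step_arm", "kwargs": {
  "increments": "-0.2 0 0 0 0 0; 0 0 0 0 0 0; 0 0 0 0 0 0"
}}

```text
time: 19.85
tool_pos: [0.5457, -0.1875, 0.0931]
ee_rot: [3.142, -0.001, 1.475]
wrist_force: [1.1, 2.4, -3.3]
width: 0.0117
```

Request:
{"fn": "step_arm", "kwargs": {
  "increments": "-0.2 0 0 0 0 0; 0 0 0 0 0 0; 0 0 0 0 0 0"
}}

```text
time: 20.15
tool_pos: [0.5455, -0.1896, 0.0931]
ee_rot: [-3.142, -0.0, 1.475]
wrist_force: [0.6, 3.6, -3.5]
width: 0.0119
```

Request:
{"fn": "step_arm", "kwargs": {
  "increments": "-0.2 0 0 0 0 0; 0 0 0 0 0 0; 0 0 0 0 0 0"
}}

```text
time: 20.45
tool_pos: [0.5453, -0.1903, 0.0931]
ee_rot: [-3.141, -0.003, 1.476]
wrist_force: [0.9, 6.7, -2.6]
width: 0.0117
```

Request:
{"fn": "step_arm", "kwargs": {
  "increments": "-0.15 0 0 0 0 0; 0 0 0 0 0 0; 0 0 0 0 0 0"
}}

```text
time: 20.75
tool_pos: [0.5453, -0.1903, 0.0931]
ee_rot: [-3.141, -0.005, 1.476]
wrist_force: [0.5, 9.6, -1.9]
width: 0.0118
```

The plate is seated on the strip: it stopped after about 6 mm of catch travel and the force is rising. Now I'll ease off and lower onto the pin.

Request:
{"fn": "step_arm", "kwargs": {
  "increments": "0.15 0 0 0 0 0; 0 0 0.2 0 0 0; 0 0 0.2 0 0 0; 0 0 0 0 0 0; 0 0 0 0 0 0"
}}

```text
time: 21.25
tool_pos: [0.5458, -0.1904, 0.0897]
ee_rot: [3.141, -0.002, 1.476]
wrist_force: [0.6, 5.8, -1.1]
width: 0.0116
```

Request:
{"fn": "step_arm", "kwargs": {
  "increments": "0 0 0.2 0 0 0; 0 0 0 0 0 0; 0 0 0 0 0 0"
}}

```text
time: 21.55
tool_pos: [0.5461, -0.1903, 0.0885]
ee_rot: [3.14, -0.002, 1.476]
wrist_force: [-1.1, 6.2, 1.1]
width: 0.0119
```

Request:
{"fn": "step_arm", "kwargs": {
  "increments": "0 0 0.2 0 0 0; 0 0 0 0 0 0; 0 0 0 0 0 0"
}}

```text
time: 21.85
tool_pos: [0.5462, -0.1902, 0.0875]
ee_rot: [3.139, -0.002, 1.476]
wrist_force: [-1.2, 8.1, 4.2]
width: 0.012
```

Request:
{"fn": "step_arm", "kwargs": {
  "increments": "0 0 0.15 0 0 0; 0 0 0 0 0 0; 0 0 0 0 0 0"
}}

```text
time: 22.15
tool_pos: [0.5463, -0.1901, 0.0864]
ee_rot: [3.139, -0.002, 1.476]
wrist_force: [-1.0, 8.4, 6.0]
width: 0.0117
```

Hooked and on the pin. Now I'll release, rise and shut.

Request:
{"fn": "step_arm", "kwargs": {
  "increments": "0 0 0 0 0 0; 0 0 0 0 0 0; 0 0 0 0 0 0; 0 0 0 0 0 0",
  "claw": 0
}}

```text
time: 22.55
tool_pos: [0.5453, -0.1925, 0.0837]
ee_rot: [3.141, 0.001, 1.474]
wrist_force: [-1.0, -0.1, 0.1]
width: 0.0405
```

Request:
{"fn": "step_arm", "kwargs": {
  "increments": "0 0 -2 0 0 0; 0 0 -2 0 0 0; 0 0 -1.5 0 0 0; 0 0 0 0 0 0; 0 0 0 0 0 0"
}}

```text
time: 23.05
tool_pos: [0.5453, -0.192, 0.1385]
ee_rot: [3.141, 0.0, 1.475]
wrist_force: [0.2, 0.8, -0.3]
width: 0.0472
```

Request:
{"fn": "step_arm", "kwargs": {
  "increments": "0 0 0 0 0 0; 0 0 0 0 0 0; 0 0 0 0 0 0; 0 0 0 0 0 0; 0 0 0 0 0 0",
  "claw": 1
}}

```text
time: 23.55
tool_pos: [0.5452, -0.1917, 0.1384]
ee_rot: [-3.141, -0.0, 1.475]
wrist_force: [0.3, -0.2, 1.1]
width: 0.0105
```

Run:
```python
from h import *
o=get_obs();P=o["tool_pos"]; print(P,o["ee_rot"],o["wrist_force"])
a=snapshot("scene")
cv2.imwrite("pics/t7.png",cv2.resize(a[85:185,200:310],(660,600),interpolation=2)[:,:,::-1])
```

```text
[ 0.54520623 -0.1917162   0.1384016 ] [-3.14122482e+00 -2.01299499e-04  1.47482190e+00] [ 0.33339013 -0.21218036  1.13855398]
```

View pics/t7.png

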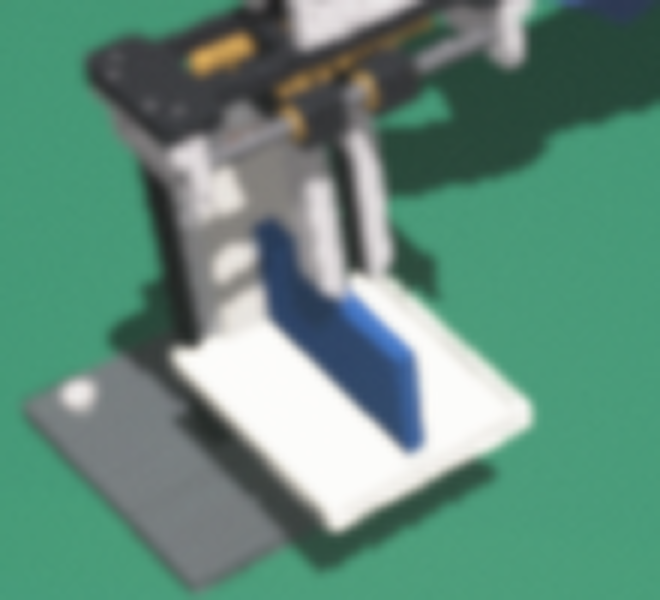

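The picture shows the shelf hanging level on the strip. Now I'll move the shut fingers to about 37 mm from the strip and press.

Request:
{"fn": "step_arm", "kwargs": {
  "increments": "-1.5 0 -0.2 0 0 0; -1.5 0 0 0 0 0; -1.3 0 0 0 0 0; 0 0 0 0 0 0; 0 0 0 0 0 0"
}}

```text
time: 24.1
tool_pos: [0.541, -0.2352, 0.1405]
ee_rot: [-3.141, -0.001, 1.473]
wrist_force: [0.1, -0.3, -0.7]
width: 0.0003
```

Request:
{"fn": "step_arm", "kwargs": {
  "increments": "0 0 0.4 0 0 0; 0 0 0.4 0 0 0; 0 0 0 0 0 0; 0 0 0 0 0 0"
}}

```text
time: 24.5
tool_pos: [0.5411, -0.2341, 0.1323]
ee_rot: [-3.141, -0.0, 1.475]
wrist_force: [0.7, 0.1, -0.4]
width: 0.0003
```

Request:
{"fn": "step_arm", "kwargs": {
  "increments": "0 0 0.2 0 0 0; 0 0 0 0 0 0; 0 0 0 0 0 0"
}}

```text
time: 24.8
tool_pos: [0.5412, -0.2345, 0.1307]
ee_rot: [3.142, -0.0, 1.475]
wrist_force: [-0.8, -0.1, -0.3]
width: 0.0002
```

Request:
{"fn": "step_arm", "kwargs": {
  "increments": "0 0 0.2 0 0 0; 0 0 0 0 0 0; 0 0 0 0 0 0"
}}

```text
time: 25.1
tool_pos: [0.5411, -0.2346, 0.1286]
ee_rot: [-3.141, -0.0, 1.475]
wrist_force: [0.3, 0.1, -0.6]
width: 0.0001
```

Request:
{"fn": "step_arm", "kwargs": {
  "increments": "0 0 0.2 0 0 0; 0 0 0 0 0 0; 0 0 0 0 0 0"
}}

```text
time: 25.4
tool_pos: [0.5415, -0.2347, 0.1276]
ee_rot: [3.14, 0.0, 1.475]
wrist_force: [-0.6, -0.3, 4.0]
width: 0.0004
```

Request:
{"fn": "step_arm", "kwargs": {
  "increments": "0 0 0.2 0 0 0; 0 0 0 0 0 0; 0 0 0 0 0 0"
}}

```text
time: 25.7
tool_pos: [0.5416, -0.2347, 0.127]
ee_rot: [3.139, 0.001, 1.475]
wrist_force: [-2.6, 2.1, 9.1]
width: 0.0002
```

Request:
{"fn": "step_arm", "kwargs": {
  "increments": "0 0 0.15 0 0 0; 0 0 0 0 0 0; 0 0 0 0 0 0"
}}

```text
time: 26.0
tool_pos: [0.5416, -0.2348, 0.1263]
ee_rot: [3.139, 0.001, 1.475]
wrist_force: [-2.6, 2.3, 10.9]
width: 0.0003
```

Request:
{"fn": "step_arm", "kwargs": {
  "increments": "0 0 0.1 0 0 0; 0 0 0 0 0 0; 0 0 0 0 0 0"
}}

```text
time: 26.3
tool_pos: [0.5416, -0.2348, 0.1259]
ee_rot: [3.138, 0.001, 1.475]
wrist_force: [-3.6, 2.3, 12.9]
width: 0.0004
```

Request:
{"fn": "step_arm", "kwargs": {
  "increments": "0 0 0.1 0 0 0; 0 0 0 0 0 0; 0 0 0 0 0 0"
}}

```text
time: 26.6
tool_pos: [0.5417, -0.2349, 0.1252]
ee_rot: [3.138, 0.002, 1.475]
wrist_force: [-3.9, 2.3, 14.3]
width: 0.0002
```

Request:
{"fn": "step_arm", "kwargs": {
  "increments": "0 0 0.1 0 0 0; 0 0 0 0 0 0; 0 0 0 0 0 0"
}}

```text
time: 26.9
tool_pos: [0.5417, -0.2349, 0.1245]
ee_rot: [3.138, 0.002, 1.475]
wrist_force: [-4.9, 2.6, 13.6]
width: 0.0004
```

Moving steadily, with 2 mm left.

Request:
{"fn": "step_arm", "kwargs": {
  "increments": "0 0 0.1 0 0 0; 0 0 0 0 0 0; 0 0 0 0 0 0"
}}

```text
time: 27.2
tool_pos: [0.5417, -0.2349, 0.1237]
ee_rot: [3.138, 0.002, 1.475]
wrist_force: [-4.1, 2.1, 14.3]
width: 0.0005
```

Request:
{"fn": "step_arm", "kwargs": {
  "increments": "0 0 0.1 0 0 0; 0 0 0 0 0 0; 0 0 0 0 0 0"
}}

```text
time: 27.5
tool_pos: [0.5417, -0.235, 0.1215]
ee_rot: [3.138, 0.002, 1.475]
wrist_force: [-3.7, 0.8, 11.4]
width: 0.0
```

Request:
{"fn": "step_arm", "kwargs": {
  "increments": "0 0 0.1 0 0 0; 0 0 0 0 0 0; 0 0 0 0 0 0"
}}

```text
time: 27.8
tool_pos: [0.5417, -0.2351, 0.1214]
ee_rot: [3.138, 0.002, 1.475]
wrist_force: [-3.6, 1.6, 14.3]
width: 0.0001
```

Request:
{"fn": "step_arm", "kwargs": {
  "increments": "0 0 0.1 0 0 0; 0 0 0 0 0 0; 0 0 0 0 0 0"
}}

```text
time: 28.1
tool_pos: [0.5418, -0.2351, 0.1214]
ee_rot: [3.137, 0.002, 1.475]
wrist_force: [-4.9, 3.4, 16.4]
width: 0.0005
```

A hard stop at 0.1214, so it is home. I'll lift off, then touch the rib again gently: the rest height should be about 0.123 if locked, or 0.128 if not.

Request:
{"fn": "step_arm", "kwargs": {
  "increments": "0 0 -1 0 0 0; 0 0 -0.3 0 0 0; 0 0 0 0 0 0; 0 0 0 0 0 0"
}}

```text
time: 28.5
tool_pos: [0.5408, -0.2343, 0.1279]
ee_rot: [-3.14, -0.001, 1.475]
wrist_force: [0.2, 0.3, -0.1]
width: 0.0004
```

Request:
{"fn": "step_arm", "kwargs": {
  "increments": "0 0 0.4 0 0 0; 0 0 0.2 0 0 0; 0 0 0 0 0 0; 0 0 0 0 0 0"
}}

```text
time: 28.9
tool_pos: [0.5412, -0.2345, 0.1233]
ee_rot: [3.142, -0.0, 1.475]
wrist_force: [-1.1, 0.4, 2.4]
width: 0.0001
```

Request:
{"fn": "step_arm", "kwargs": {
  "increments": "0 0 0.2 0 0 0; 0 0 0 0 0 0; 0 0 0 0 0 0"
}}

```text
time: 29.2
tool_pos: [0.5412, -0.2345, 0.1224]
ee_rot: [3.141, 0.0, 1.475]
wrist_force: [-2.7, 1.8, 5.9]
width: 0.0001
```

The rest height is about 0.1233, so the catch is holding it. Now I'll retreat and look.

Request:
{"fn": "step_arm", "kwargs": {
  "increments": "0 0 -3 0 0 0; 0 0 -4 0 0 0; 2 0 -3 0 0 0; 4.5 0 0 0 0 0; 4.5 0 0 0 0 0"
}}

```text
time: 29.7
tool_pos: [0.5523, -0.1248, 0.2219]
ee_rot: [3.139, 0.0, 1.472]
wrist_force: [0.7, 0.8, -1.0]
width: 0.0003
```

Request:
{"fn": "step_arm", "kwargs": {
  "increments": "4.5 0 0 0 0 0; 4.5 0 0 0 0 0; 4.5 0 0 0 0 0; 4.5 0 0 0 0 0; 0 0 0 0 0 0"
}}

```text
time: 30.2
tool_pos: [0.5686, 0.0594, 0.22]
ee_rot: [-3.14, -0.002, 1.482]
wrist_force: [-0.1, -0.6, 0.8]
width: 0.0003
```

Request:
{"fn": "step_arm", "kwargs": {
  "increments": "0 0 0 0 0 0; 0 0 0 0 0 0; 0 0 0 0 0 0; 0 0 0 0 0 0; 0 0 0 0 0 0"
}}

```text
time: 30.7
tool_pos: [0.569, 0.053, 0.2212]
ee_rot: [3.141, -0.0, 1.473]
wrist_force: [0.3, -0.2, -0.1]
width: 0.0006
```

Run:
```python
from h import *
a=snapshot("scene");b=snapshot("top")
A=cv2.resize(a[85:185,200:290],(400,444),interpolation=2)
B=cv2.resize(b[190:250,395:480],(400,282),interpolation=2)
C=cv2.resize(b,(400,250),interpolation=3)
o=np.zeros((540,800,3),np.uint8);o[:444,:400]=A;o[:282,400:]=B;o[285:535,400:]=C
cv2.imwrite("pics/t8.png",o[:,:,::-1])
h0=cv2.imread("pics/top0.png");h1=b[:,:,::-1]
for n,(x0,y0,x1,y1) in dict(bottle=(222,135,260,180),rack=(305,115,375,165),marker=(350,258,402,294)).items():
    d=np.abs(h0[y0:y1,x0:x1].astype(int)-h1[y0:y1,x0:x1]).max(2); print(n,(d>40).sum())
```

```text
bottle 0
rack 153
marker 376
```

View pics/t8.png

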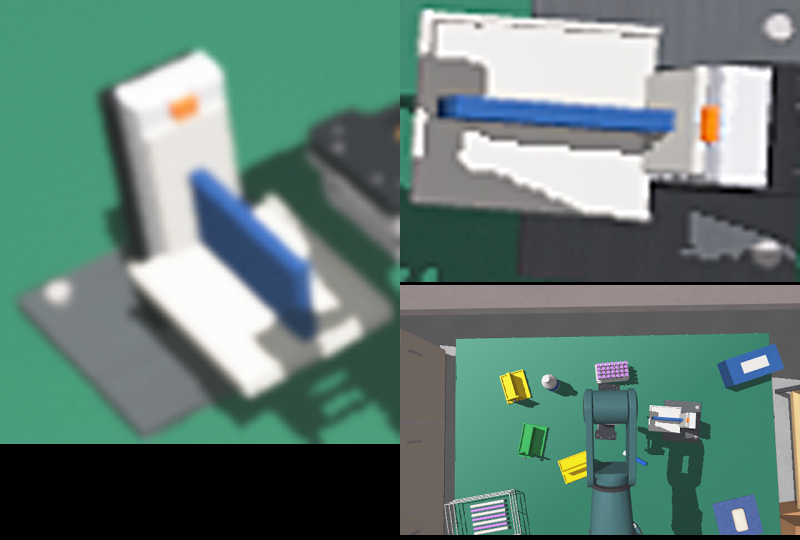

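The picture shows the shelf level against the strip. The orange catch stands out over the plate at (184,108) in the scene crop and (709,123) in the top crop. The rack and marker differences come from the arm and its shadow covering them. I'll hand in.

```bash
python3 -c "
from bench import *
print(close_job())"
```

```text
the job is handed in; nothing more can be done
None
```

The shelf is hanging on the upright, locked under the orange catch. I handed the job in at about 31 s, with the arm well clear of it.

**What I did**
- **Finding the heights:** I touched the shelf's rib top and the strip's cap with shut fingers. The strip sits about 2.5 mm lower than nominal.
- **Hanging it:** I gripped the rib and moved in until the plate met the strip. The catch gave about 6 mm with 2 to 4 N. Then I lowered the shelf onto the pin and let go.
- **Pressing it home:** I pressed with shut fingers on the rib about 36 mm from the strip. At about 14 N it dropped 2.2 mm, then hit a hard stop. I pressed on to 16.4 N to confirm the stop, slightly over the advised 15 N.

**Last checks**
- **Lock:** a light second touch found the rib resting at a reported height of 0.1233. It was 0.128 when it sat unlocked on the pin and 0.1214 at the hard stop, so the catch is holding it down.
- **Picture:** the last picture shows the shelf level and the catch out over the plate.
- **Bystanders:** the bottle's image is unchanged. The before/after comparison for the rack and marker did not come out clean (153 and 376 pixels changed), because the arm and its shadow partly covered them. I never touched either, but I could not confirm them that way.

**What disagreed:** the real fingertips were about 30 mm higher than the reported TCP. The images and the rib touch both showed this, so I corrected all heights for it.

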